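Draw the sliding lid off the bauble box

ROBOT

A 6-joint arm with a two-finger parallel gripper is mounted at the origin on the work surface. World frame = base frame: x ahead of the robot, y to its left, z up, the work surface at z = 0. Lengths are in m, angles in rad, forces in N, time in s.
With the tool pointing down it reaches from about 0.325 to 0.85 m from the base axis. Payload 15.5 kg.
Tool frame: the origin (TCP) lies at the very end of the fingers, on their centre line; the grasp point (between the pads) lies behind it (pinch_z is the z of the grasp point in the tool frame, in m); z points along the fingers, y is the line along which they close (so a half turn about z gives the same grasp; the last joint's range is limited). The gripper opens to 91 mm and grips with 3 to 60 N. Pads are 32 mm wide; open, the fingers measure 118 mm over their backs; the gripper's body (76 mm by 178 mm) begins 60 mm behind the grasp point.
Start: joints at [-1.238, 0.494, 1.345, -0, 1.302, -0.096], TCP at [0.26, -0.568, 0.184] pointing down, gripper open.
Joint ranges: [-2.91, 2.91], [-0.82, 2.16], [0.22, 2.67], [-1.22, 4.37], [0.12, 2.79], [-3.08, 3.08]. Speed limits (rad/s): [1.89, 1.89, 2.57, 3.01, 3.01, 3.01].

INTERFACE

Orientations are given as a unit quaternion [x, y, z, w].
In Python, from rig import state, camera, get_calibration, finish_job, pinch_z gives the robot as it stands.
- The arm moves only by the tool move_arm, never from a script. Its argument "plan" is a list of rows, each an object of numbers: "dx", "dy", "dz": the shift along the tool's x, y, z in cm; "ax", "ay", "az": the turn, a rotation vector about the tool's x, y, z in degrees; "fingers": the finger opening in cm, from 0 to 9.12. In form: [{"dx": .., "dy": .., "dz": .., "ax": .., "ay": .., "az": .., "fingers": ..}, ...]. A call has 1 to 20 rows; each row shifts and turns the commanded pose from where the row before left it, along the tool's axes as they then stand; what a row does not reach is not made up. A row lasts 1/10 s, in which the tool goes at most 50 mm and 8.59 degrees, less where a joint would pass 70% of its speed; a pose out of reach is approached as far as the arm can. A call is refused whole if a number of a shift passes 5 or a number of a turn 8.59, either way. A call with a gripper value outside its range is refused whole. The fingers move at their own pace and stop on an object; "grip_force" is the grip in N (left out, the last holds). Time passes only in rows, so rows that do not move let the fingers close. It gives the time, the measured TCP pose, the force, the opening and the grip force at its end, in the units of the state.
- state(): the state, without advancing time (a new reading comes with each control period).
- camera(name): name is "side" or "top"; returns (picture, depth): 480x640x3 uint8, red, green, blue; 480x640 float32, m along the optical axis (not along the pixel's ray), 0 where there is no reading.
- get_calibration(name): a dict with "intrinsics" (3x3 intrinsics, pixels), "position" and "rotation" of the camera in the world. Camera axes: x right, y down, z forward; pixel columns grow to the right and rows downward; lengths in m; the calibration is good to about 2 mm. A picture is of the moment at which its call begins. get_calibration takes no time and is no camera call.
- finish_job(): hands the job in; it is judged then, once.
The state is a dict: "time_s": time; "joints": joint angles; "joint_velocities": joint speeds; "tau": joint torques, N m; "tool_pos": TCP position; "tcp_rot": TCP orientation; "ft_force": force on the tool from outside, world axes, zero at the start; "torque": the same for the moment, N m; "width": opening from 0.0 (shut) to 1.0 (fully open); "gripper_force": force on a finger pad.
Only numpy, scipy, OpenCV 4.12 (cv2) and the standard library are available. Lean on these libraries where they do the work, as an engineer would, in place of code of your own. Each camera call takes 0.05 s, during which the arm holds its last target. There are 200 camera calls.

TASK

Take the sliding wooden lid off the bauble box and lay it lengthwise in the middle of the cork mat. Draw it straight out of its tight grooves through the low end of the box, keeping it level so that it neither tips nor binds: a light touch, never letting it bear on the box with more than about 12 N. Lay it down rather than dropping it, and leave the mug, the candle and the ribbon ring where they stand.

Things in the scene. Friction and masses are not known exactly. Their poses are not given: they have to be found in the camera images.
- box: Pale wood box fixed to the bench, 256 long (x), 85 wide, 76 high; origin: centre of underside. Lid leaves over the low end (+x; wall x 120 to 128, top at z 54: fingers hooked through the lid's hole strike it if drawn on). Grooves: floor z 56, roof z 70, 69 wide (play 2 in height, 2 sideways). Lips over the lid 56 apart hide its side edges; they are free outside the box. Baubles inside up to z 36.
- lid_center (a point): Centre, half-way up, of the loose darker wood lid: 248 long (x), 67 wide, 12 thick, 0.1 to 0.2 kg, +x as the box's. Shut, it is at box x = 4; starts 2 to 20 open; free of the grooves at box x = 252. Past x = 130 most of its weight hangs outside: it sags by the groove's play, and drops if drawn out unsupported. Sticking out, it can be pinched by its side edges (67).
- lid_hole (a point): Centre of the square-cornered finger hole through the lid, half-way up: 50 long (x), 43 wide; 50 behind the lid's centre (lid x = -50). Axes as the lid's. Closed fingers fit in from above and can draw the lid by the hole's +x edge.
- mat: Cork mat lying fixed on the bench: 340 long (x), 160 wide (y), 4 thick. Origin: centre of its underside.
- mug: White mug, 80 diameter, 85 high; origin: centre of its underside.
- candle: Cream pillar candle, 60 diameter, 70 high; origin: centre of its underside.
- ribbon: Ring-shaped ribbon spool lying flat, 70 diameter, 28 high; origin: centre of its underside.

How it is judged:
On the way, in this order (a step that is already met when the one before it is completed fails the run):
1. the lid is drawn 80 mm or more along its grooves, level (x of lid_center in the frame of box above 0.085 m and angle between lid_center's own z axis and vertical below 0.12 rad), for 0.1 s.
2. the lid comes out of the end of the grooves, still level and at their height (x of lid_center in the frame of box above 0.235 m and z of lid_center in the frame of box above 0.045 m and angle between lid_center's own z axis and vertical below 0.15 rad), for 0.1 s.
At the end, for the whole second after the job is handed in: The lid lies flat (within 0.05 rad) and at rest on the cork mat, its centre within 40 mm lengthwise and 35 mm sideways of the mat's centre and its length within 0.2 rad of the mat's (x of lid_center in the frame of mat between -0.04 and 0.04 m and y of lid_center in the frame of mat between -0.035 and 0.035 m and z of lid_center in the frame of mat below 0.014 m and angle between the x axis of lid_center and the x axis of mat, either way round below 0.2 rad and angle between lid_center's own z axis and vertical below 0.05 rad and linear speed of lid below 0.02 m/s); the robot touches nothing.
It fails at once if the lid tips by more than 0.3 rad (angle between lid_center's own z axis and vertical above 0.3 rad).
It fails at once if the lid binds or is forced in its grooves (over 12 N between lid and box) (contact force between lid and box above 12 N).
It fails at once if the lid is dropped (faster than 0.5 m/s when less than 50 mm above the bench) (height (world z) of lid_center below 0.05 m and linear speed of lid above 0.5 m/s).
It fails at once if the mug, candle or ribbon ring is moved more than 20 mm (distance of any of mug, candle, ribbon from where it was at the start of the episode above 0.02 m).
It also fails if it takes over 64 s, if anything falls off the work surface, if the arm or the gripper's body presses on something with over 40 N, if the wrist force passes 120 N, or if a joint passes its speed limit or range.

## Working session

There is one attempt and no reset: what is moved stays moved. The work goes in short steps, Python scripts to look and compute and a tool call to move; the robot and the scene stay as the last step left them, time stands still between calls to the robot, and variables do not carry over. Pictures are saved under pics/ and viewed, at most 14 in all, crops included, and the job is handed in when it is done.

Besides the shell and the picture viewer there is one more tool, called after "Request:" by a JSON object that holds its "op" and its "data". move_arm: Moves the arm, as the interface text tells. Its arguments: {"type":"object","properties":{"plan":{"type":"array","items":{"type":"object","properties":{"dx":{"type":"number"},"dy":{"type":"number"},"dz":{"type":"number"},"ax":{"type":"number"},"ay":{"type":"number"},"az":{"type":"number"},"fingers":{"type":"number"}}}},"grip_force":{"type":"number"}},"required":["plan"]}

```bash
mkdir -p pics; cat > h.py <<'E'
import numpy as np, cv2
from rig import *
def snap(n,f):
    p,d=camera(n); cv2.imwrite(f'pics/{f}.png',p[:,:,::-1]); np.save(f'pics/{f}.npy',d); return p,d
def world(n,d,u,v,z=None):
    c=get_calibration(n);K=np.array(c['intrinsics']);R=np.array(c['rotation']);t=np.array(c['position'])
    r=R@np.linalg.inv(K)@[u,v,1]
    s=(z-t[2])/r[2] if z is not None else np.median(d[v-1:v+2,u-1:u+2])
    return t+r*s
E
python3 - <<'E'
from h import *
snap('top','t0');snap('side','s0')
print(get_calibration('top'),get_calibration('side'),pinch_z,state())
E
```

```text
{'intrinsics': array([[551.01179466,   0.        , 329.21195403],
       [  0.        , 551.01179466, 248.17391553],
       [  0.        ,   0.        ,   1.        ]]), 'position': array([5.51529363e-01, 1.40563099e-04, 1.03087892e+00]), 'rotation': array([ 0.7083223 , -0.70551652,  0.01274859, -0.01906402])} {'intrinsics': array([[606.90215843,   0.        , 318.53562044],
       [  0.        , 606.90215843, 250.64392208],
       [  0.        ,   0.        ,   1.        ]]), 'position': array([ 0.43527443, -0.62456933,  0.70214375]), 'rotation': array([ 0.91536599, -0.11392181,  0.05764313, -0.38184314])} -0.0188 {'time_s': 0.1, 'joints': array([-1.23750017e+00,  4.94101846e-01,  1.34603012e+00,  5.89542233e-06,
        1.30245795e+00, -9.55034819e-02]), 'joint_velocities': array([ 5.79965947e-04, -7.36710299e-04, -2.45441448e-03,  3.89343365e-05,
       -2.44719147e-04,  9.72517958e-04]), 'tau': array([ 3.50157257e-03, -8.80241418e+01, -3.82541263e+01,  7.11640203e-02,
        4.81913995e-02, -1.46890039e-05]), 'tool_pos': array([ 0.25975485, -0.56809627,  0.18322306]), 'tcp_rot': array([ 9.77104310e-01,  2.12760236e-01, -5.63245217e-05, -4.95451774e-04]), 'ft_force': array([ 0.73170028,  0.35026644, -0.6789144 ]), 'torque': array([-0.0182126 ,  0.05658352, -0.00456406]), 'gripper_force': 0.0, 'width': 0.9970566733881775}
```

View pics/t0.png

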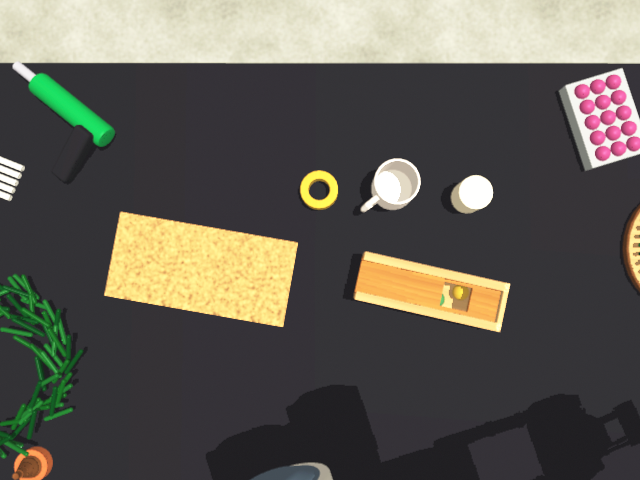

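View pics/s0.png

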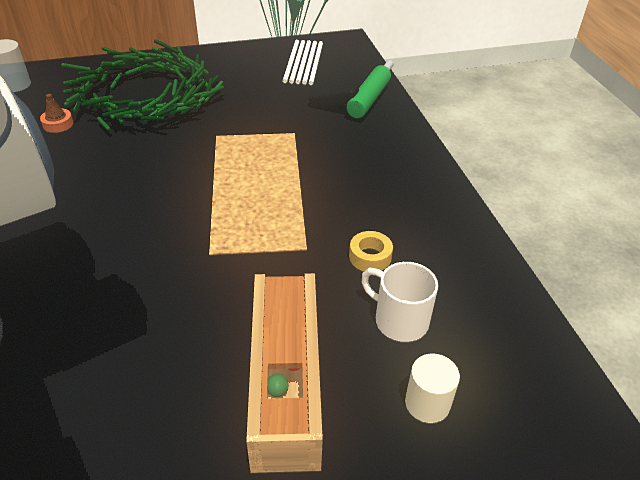

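```bash
sed -i "s/R=np.array(c\['rotation'\])/R=Rotation.from_quat(c['rotation']).as_matrix()/; 1a from scipy.spatial.transform import Rotation" h.py
python3 - <<'E'
from h import *
p=cv2.imread('pics/t0.png');cv2.imwrite('pics/c0.png',cv2.resize(p[240:340,345:520],None,fx=4.5,fy=4.5,interpolation=cv2.INTER_CUBIC))
d=np.load('pics/t0.npy')
print('mat',[world('top',d,u,v,.004)[:2].round(4) for u,v in [(121,212),(298,241),(283,326),(105,296)]])
print('box',[world('top',d,u,v,.076)[:2].round(4) for u,v in [(510,284),(501,331)]],[world('top',d,u,v,z)[:2].round(4) for u,v,z in [(366,253,.076),(355,299,.076)]])
for u,v in [(430,285),(400,280),(375,275),(363,276),(485,305),(503,308)]: print(u,v,world('top',d,u,v).round(4))
E
```

```text
mat [array([0.6643, 0.4006]), array([0.6109, 0.0678]), array([0.4529, 0.0945]), array([0.5069, 0.4272])]
box [array([ 0.5338, -0.3033]), array([ 0.4531, -0.287 ])] [array([ 0.5864, -0.055 ]), array([ 0.5068, -0.0361])]
430 285 [ 0.5313 -0.1673  0.0661]
400 280 [ 0.5398 -0.115   0.0659]
375 275 [ 0.5483 -0.0714  0.0654]
363 276 [ 0.5465 -0.0504  0.0664]
485 305 [ 0.497  -0.2628  0.0656]
503 308 [ 0.4924 -0.2915  0.074 ]
```

View pics/c0.png

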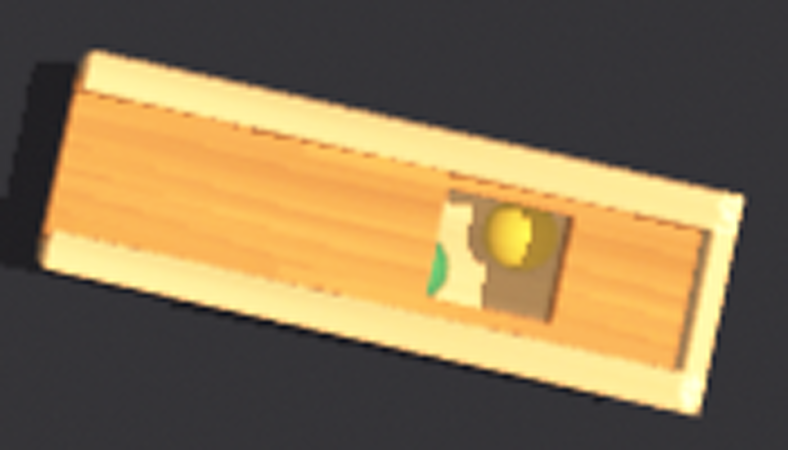

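```bash
cat >> h.py <<'E'
def delta(target,yaw):  # needed shift (cm, in present tool axes) and az (deg)
    s=state();R=Rotation.from_quat(s['tcp_rot']);v=R.inv().apply(np.array(target)-s['tool_pos'])*100
    x=R.apply([1,0,0]);return v.round(2),round(np.degrees(np.arctan2(x[1],x[0]))-yaw,2)
E
python3 - <<'E'
from h import *
f=lambda u,v,z:world('top',None,345+u/4.5-.4,240+v/4.5-.4,z)[:2]
C=[f(*q,.076) for q in [(92,52),(742,197),(697,412),(45,268)]]
c=np.mean(C,0);a=C[0]+C[3]-C[1]-C[2];yaw=np.arctan2(a[1],a[0]);ex=np.array([np.cos(yaw),np.sin(yaw)]);ey=np.array([-ex[1],ex[0]])
H=[f(*q,.068) for q in [(450,190),(428,295),(550,322),(573,215)]];h=np.mean(H,0)
print(c,np.degrees(yaw),[((q-c)@ex,(q-c)@ey) for q in H],h,(h-c)@ex,(h-c)@ey, C)
print(delta([*h,.14],78.0))
E
```

```text
[ 0.52096892 -0.16893064] 77.72776315543598 [(np.float64(-0.01947524832631714), np.float64(-0.02061478060240922)), (np.float64(-0.019593408477869185), np.float64(0.02083125288741719)), (np.float64(-0.06762803913251371), np.float64(0.020781774717489633)), (np.float64(-0.06781553677525033), np.float64(-0.02146496775908292))] [ 0.51180948 -0.21158654] -0.04362805817798759 -0.00011668018914634301 [array([ 0.58956681, -0.0533732 ]), array([ 0.5348969 , -0.30244814]), array([ 0.45286821, -0.28445139]), array([ 0.50654374, -0.03544984])]
(array([ 37.75, -21.94,   4.35]), np.float64(-53.43))
```

Request:
{"op": "move_arm", "data": {"plan": [{"dx": 3.775,"dy": -2.194,"fingers": 0},{"dx": 3.775,"dy": -2.194,"fingers": 0},{"dx": 3.775,"dy": -2.194,"fingers": 0},{"dx": 3.775,"dy": -2.194,"fingers": 0},{"dx": 3.775,"dy": -2.194,"fingers": 0},{"dx": 3.775,"dy": -2.194,"fingers": 0},{"dx": 3.775,"dy": -2.194,"fingers": 0},{"dx": 3.775,"dy": -2.194,"fingers": 0},{"dx": 3.775,"dy": -2.194,"fingers": 0},{"dx": 3.775,"dy": -2.194,"fingers": 0},{"az": -7.63,"fingers": 0},{"az": -7.63,"fingers": 0},{"az": -7.63,"fingers": 0},{"az": -7.63,"fingers": 0},{"az": -7.63,"fingers": 0},{"az": -7.63,"fingers": 0},{"az": -7.63,"dz": 2,"fingers": 0},{"dz": 2,"fingers": 0},{"fingers": 0},{"fingers": 0}]}}

```text
$.plan[0]: bad value
```

```bash
python3 - <<'E'
from h import *
print(delta([.5118,-.2116,.085],77.9),state()['time_s'],state()['ft_force'])
p,d=snap('side','s1');p=cv2.imread('pics/s1.png');cv2.imwrite('pics/c1.png',cv2.resize(p[260:480,210:490],None,fx=2.6,fy=2.6))
E
```

```text
(array([ 37.74, -21.93,   9.85]), np.float64(-53.33)) 0.1 [ 0.73170028  0.35026644 -0.6789144 ]
```

View pics/c1.png

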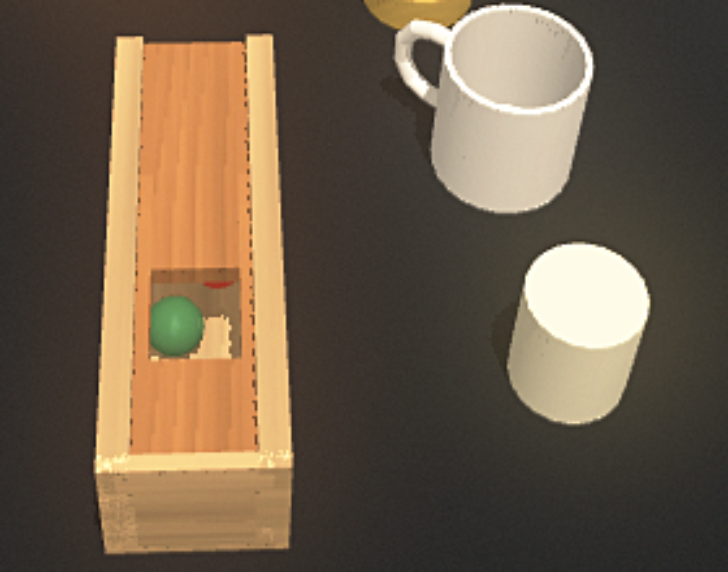

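The arm has not moved: the picture shows the box, with the hole at crop (195,315), and no gripper yet. I'll try the same move with rounder numbers.

Request:
{"op": "move_arm", "data": {"plan": [{"dx": 3.8,"dy": -2.2,"fingers": 0},{"dx": 3.8,"dy": -2.2,"fingers": 0},{"dx": 3.8,"dy": -2.2,"fingers": 0},{"dx": 3.8,"dy": -2.2,"fingers": 0},{"dx": 3.8,"dy": -2.2,"fingers": 0},{"dx": 3.8,"dy": -2.2,"fingers": 0},{"dx": 3.8,"dy": -2.2,"fingers": 0},{"dx": 3.8,"dy": -2.2,"fingers": 0},{"dx": 3.8,"dy": -2.2,"fingers": 0},{"dx": 3.5,"dy": -2.1,"fingers": 0},{"az": -7.6,"fingers": 0},{"az": -7.6,"fingers": 0},{"az": -7.6,"fingers": 0},{"az": -7.6,"fingers": 0},{"az": -7.6,"fingers": 0},{"az": -7.6,"fingers": 0},{"az": -7.7,"dz": 2,"fingers": 0},{"dz": 2,"fingers": 0},{"fingers": 0},{"fingers": 0}]}}

```text
$.plan[0]: bad value
```

```bash
python3 - <<'E'
from h import *
print(delta([.5118,-.2116,.085],77.9),state()['time_s'],state()['ft_force'])
E
```

```text
(array([ 37.74, -21.94,   9.85]), np.float64(-53.33)) 0.15 [-0.16947015  0.16982857 -0.59759128]
```

Request:
{"op": "move_arm", "data": {"plan": [{"dx": 3.8,"dy": -2.2,"dz": 0,"ax": 0,"ay": 0,"az": 0,"fingers": 0},{"dx": 3.8,"dy": -2.2,"dz": 0,"ax": 0,"ay": 0,"az": 0,"fingers": 0}]}}

```text
time_s: 0.35
tool_pos: [0.3106, -0.4963, 0.1832]
tcp_rot: [0.977, 0.212, -0.0, -0.0]
ft_force: [1.4, -0.5, 1.0]
width: 0.857
gripper_force: 0.0
```

All seven keys are needed.

Request:
{"op": "move_arm", "data": {"plan": [{"dx": 3.8,"dy": -2.2,"dz": 0,"ax": 0,"ay": 0,"az": 0,"fingers": 0},{"dx": 3.8,"dy": -2.2,"dz": 0,"ax": 0,"ay": 0,"az": 0,"fingers": 0},{"dx": 3.8,"dy": -2.2,"dz": 0,"ax": 0,"ay": 0,"az": 0,"fingers": 0},{"dx": 3.8,"dy": -2.2,"dz": 0,"ax": 0,"ay": 0,"az": 0,"fingers": 0},{"dx": 3.8,"dy": -2.2,"dz": 0,"ax": 0,"ay": 0,"az": 0,"fingers": 0},{"dx": 3.8,"dy": -2.2,"dz": 0,"ax": 0,"ay": 0,"az": 0,"fingers": 0},{"dx": 3.8,"dy": -2.2,"dz": 0,"ax": 0,"ay": 0,"az": 0,"fingers": 0},{"dx": 3.5,"dy": -2.1,"dz": 0,"ax": 0,"ay": 0,"az": 0,"fingers": 0},{"dx": 0,"dy": 0,"dz": 0,"ax": 0,"ay": 0,"az": -7.6,"fingers": 0},{"dx": 0,"dy": 0,"dz": 0,"ax": 0,"ay": 0,"az": -7.6,"fingers": 0},{"dx": 0,"dy": 0,"dz": 0,"ax": 0,"ay": 0,"az": -7.6,"fingers": 0},{"dx": 0,"dy": 0,"dz": 0,"ax": 0,"ay": 0,"az": -7.6,"fingers": 0},{"dx": 0,"dy": 0,"dz": 0,"ax": 0,"ay": 0,"az": -7.6,"fingers": 0},{"dx": 0,"dy": 0,"dz": 0,"ax": 0,"ay": 0,"az": -7.6,"fingers": 0},{"dx": 0,"dy": 0,"dz": 2,"ax": 0,"ay": 0,"az": -7.7,"fingers": 0},{"dx": 0,"dy": 0,"dz": 2,"ax": 0,"ay": 0,"az": 0,"fingers": 0},{"dx": 0,"dy": 0,"dz": 2,"ax": 0,"ay": 0,"az": 0,"fingers": 0},{"dx": 0,"dy": 0,"dz": 2,"ax": 0,"ay": 0,"az": 0,"fingers": 0},{"dx": 0,"dy": 0,"dz": 0,"ax": 0,"ay": 0,"az": 0,"fingers": 0}]}}

```text
time_s: 2.25
tool_pos: [0.5102, -0.2117, 0.1015]
tcp_rot: [0.778, 0.628, -0.001, -0.002]
ft_force: [0.8, -0.6, -0.2]
width: 0.005
gripper_force: 0.0
```

```bash
python3 - <<'E'
from h import *
print(delta([.5118,-.2116,.085],77.9),state())
p,d=snap('side','s2');p=cv2.imread('pics/s2.png');cv2.imwrite('pics/c2.png',cv2.resize(p[260:480,210:490],None,fx=2.6,fy=2.6))
E
```

```text
(array([0.04, 0.17, 1.65]), np.float64(-0.03)) {'time_s': 2.25, 'joints': array([-5.01451687e-01,  4.91020197e-01,  1.61885764e+00, -1.73218156e-05,
        1.03603273e+00, -2.89679899e-01]), 'joint_velocities': array([-0.00017258, -0.04127966, -0.04361755,  0.00020413,  0.05699922,
       -0.0018572 ]), 'tau': array([-9.57090338e-02, -7.81633615e+01, -2.99976790e+01,  5.60331310e-02,
       -1.46325544e+00,  1.08807406e-03]), 'tool_pos': array([ 0.51015739, -0.21170132,  0.10152055]), 'tcp_rot': array([ 0.77787471,  0.62841568, -0.00082736, -0.00199415]), 'ft_force': array([ 0.76312112, -0.57492253, -0.20133845]), 'torque': array([-0.06091655, -0.05979192, -0.01781882]), 'gripper_force': 0.0, 'width': 0.005484677108790334}
```

View pics/c2.png

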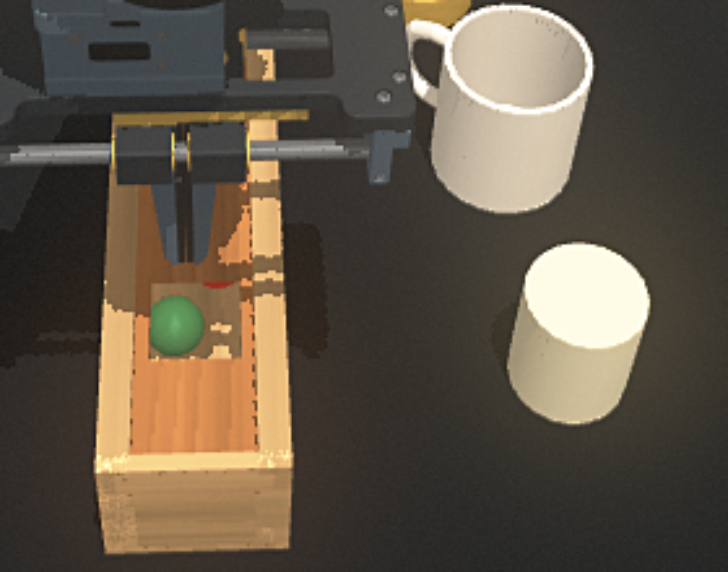

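The closed fingers' tips are at crop (187,262), 3 to 4 cm above the lid and in line with the hole once parallax is allowed for. Going in.

Request:
{"op": "move_arm", "data": {"plan": [{"dx": 0,"dy": 0.15,"dz": 1,"ax": 0,"ay": 0,"az": 0,"fingers": 0},{"dx": 0,"dy": 0,"dz": 1,"ax": 0,"ay": 0,"az": 0,"fingers": 0},{"dx": 0,"dy": 0,"dz": 1,"ax": 0,"ay": 0,"az": 0,"fingers": 0},{"dx": 0,"dy": 0,"dz": 1,"ax": 0,"ay": 0,"az": 0,"fingers": 0},{"dx": 0,"dy": 0,"dz": 0,"ax": 0,"ay": 0,"az": 0,"fingers": 0},{"dx": 0,"dy": 0,"dz": 0,"ax": 0,"ay": 0,"az": 0,"fingers": 0}]}}

```text
time_s: 2.9
tool_pos: [0.513, -0.2127, 0.0635]
tcp_rot: [0.778, 0.628, -0.0, -0.0]
ft_force: [0.2, -0.0, 0.3]
width: 0.006
gripper_force: 0.0
```

Request:
{"op": "move_arm", "data": {"plan": [{"dx": 0,"dy": 0,"dz": 0.3,"ax": 0,"ay": 0,"az": 0,"fingers": 0},{"dx": 0.4,"dy": 0,"dz": 0,"ax": 0,"ay": 0,"az": 0,"fingers": 0},{"dx": 0.2,"dy": 0,"dz": 0,"ax": 0,"ay": 0,"az": 0,"fingers": 0},{"dx": 0.2,"dy": 0,"dz": 0,"ax": 0,"ay": 0,"az": 0,"fingers": 0},{"dx": 0.2,"dy": 0,"dz": 0,"ax": 0,"ay": 0,"az": 0,"fingers": 0},{"dx": 0.2,"dy": 0,"dz": 0,"ax": 0,"ay": 0,"az": 0,"fingers": 0},{"dx": 0.3,"dy": 0,"dz": 0,"ax": 0,"ay": 0,"az": 0,"fingers": 0},{"dx": 0.3,"dy": 0,"dz": 0,"ax": 0,"ay": 0,"az": 0,"fingers": 0},{"dx": 0.3,"dy": 0,"dz": 0,"ax": 0,"ay": 0,"az": 0,"fingers": 0},{"dx": 0.3,"dy": 0,"dz": 0,"ax": 0,"ay": 0,"az": 0,"fingers": 0}]}}

```text
time_s: 3.9
tool_pos: [0.5183, -0.1891, 0.0607]
tcp_rot: [0.778, 0.628, 0.0, 0.0]
ft_force: [0.1, 0.0, 0.5]
width: 0.006
gripper_force: 0.0
```

```bash
python3 - <<'E'
from h import *
c=np.array([.521,-.169]);y=np.radians(77.9);e=np.array([np.cos(y),np.sin(y)]);n=np.array([-e[1],e[0]])
s=state();q=s['tool_pos'][:2]-c;print(q@e,q@n,s['tool_pos'][2],s['ft_force'],s['time_s'])
E
```

```text
-0.020199792072082293 -0.0015429172130029156 0.060727631193792986 [0.08123868 0.02394697 0.54210383] 3.9
```

Request:
{"op": "move_arm", "data": {"plan": [{"dx": 0.5,"dy": 0,"dz": 0,"ax": 0,"ay": 0,"az": 0,"fingers": 0},{"dx": 0.5,"dy": 0,"dz": 0,"ax": 0,"ay": 0,"az": 0,"fingers": 0},{"dx": 0.5,"dy": 0,"dz": 0,"ax": 0,"ay": 0,"az": 0,"fingers": 0},{"dx": 0.5,"dy": 0,"dz": 0,"ax": 0,"ay": 0,"az": 0,"fingers": 0},{"dx": 0.5,"dy": 0,"dz": 0,"ax": 0,"ay": 0,"az": 0,"fingers": 0},{"dx": 0.5,"dy": 0,"dz": 0,"ax": 0,"ay": 0,"az": 0,"fingers": 0},{"dx": 0.5,"dy": 0,"dz": 0,"ax": 0,"ay": 0,"az": 0,"fingers": 0},{"dx": 0.5,"dy": 0,"dz": 0,"ax": 0,"ay": 0,"az": 0,"fingers": 0},{"dx": 0.5,"dy": 0,"dz": 0,"ax": 0,"ay": 0,"az": 0,"fingers": 0},{"dx": 0.5,"dy": 0,"dz": 0,"ax": 0,"ay": 0,"az": 0,"fingers": 0},{"dx": 0.5,"dy": 0,"dz": 0,"ax": 0,"ay": 0,"az": 0,"fingers": 0},{"dx": 0.5,"dy": 0,"dz": 0,"ax": 0,"ay": 0,"az": 0,"fingers": 0},{"dx": 0.5,"dy": 0,"dz": 0,"ax": 0,"ay": 0,"az": 0,"fingers": 0},{"dx": 0.5,"dy": 0,"dz": 0,"ax": 0,"ay": 0,"az": 0,"fingers": 0},{"dx": 0.5,"dy": 0,"dz": 0,"ax": 0,"ay": 0,"az": 0,"fingers": 0},{"dx": 0.3,"dy": 0,"dz": 0,"ax": 0,"ay": 0,"az": 0,"fingers": 0},{"dx": 0.2,"dy": 0,"dz": 0,"ax": 0,"ay": 0,"az": 0,"fingers": 0},{"dx": 0,"dy": 0,"dz": 0,"ax": 0,"ay": 0,"az": 0,"fingers": 0}]}}

```text
time_s: 5.7
tool_pos: [0.535, -0.1109, 0.0607]
tcp_rot: [0.778, 0.629, 0.0, -0.0]
ft_force: [-0.0, 0.3, -0.2]
width: 0.004
gripper_force: 0.0
```

```bash
python3 - <<'E'
from h import *
c=np.array([.521,-.169]);y=np.radians(77.9);e=np.array([np.cos(y),np.sin(y)]);n=np.array([-e[1],e[0]])
s=state();q=s['tool_pos'][:2]-c;print(q@e,q@n,s['tool_pos'][2],s['ft_force'],s['time_s'])
p,d=snap('side','s3');p=cv2.imread('pics/s3.png');p2,d=snap('top','t3');p2=cv2.imread('pics/t3.png')
a=cv2.resize(p[200:480,180:380],None,fx=2,fy=2);b=cv2.resize(p2[200:340,300:520],None,fx=2,fy=2)
o=np.zeros((560,850,3),np.uint8);o[:,:400]=a;o[:280,405:845]=b;cv2.imwrite('pics/c3.png',o[:,:800])
E
```

```text
0.05974138104380275 -0.0015554464402459083 0.060728489917322784 [-0.04366216  0.29991127 -0.2460387 ] 5.7
```

View pics/c3.png

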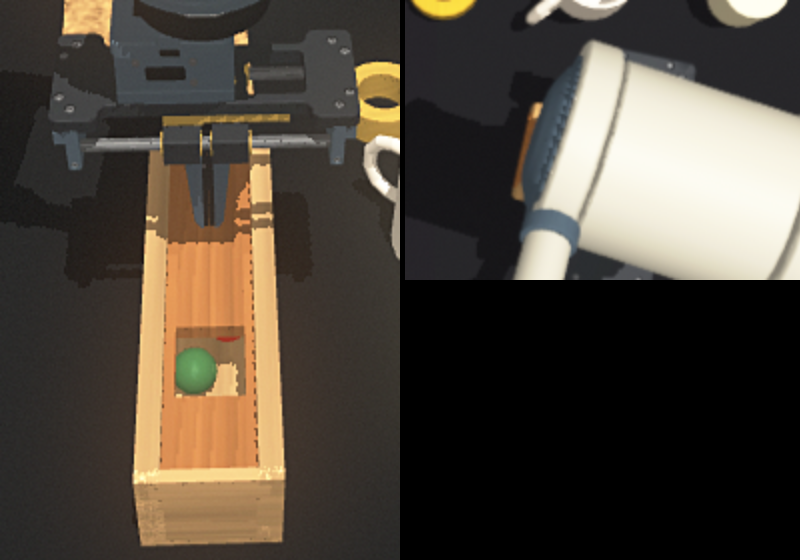

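```bash
python3 - <<'E'
from h import *
print(cv2.absdiff(cv2.imread('pics/s2.png')[350:],cv2.imread('pics/s3.png')[350:]).mean())
c=np.array([.521,-.169]);y=np.radians(77.9);e=np.array([np.cos(y),np.sin(y)]);n=np.array([-e[1],e[0]])
for f in['s0','s3']:
  d=np.load(f'pics/{f}.npy')
  for u,v in [(285,398),(285,366),(285,340),(285,430),(283,311),(283,305)]:
    w=world('side',d,u,v);w2=world('side',d,u,v,.068);print(f,u,v,w.round(4),(w[:2]-c)@e,'plane',(w2[:2]-c)@e,(w2[:2]-c)@n)
E
```

```text
3.914907852564103
s0 285 398 [ 0.5074 -0.2361  0.0653] -0.06848583049867045 plane -0.07013023245050495 -0.0007743623354650295
s0 285 366 [ 0.5178 -0.1879  0.0603] -0.01919164752439296 plane -0.024513756844317735 -0.0009973885554409806
s0 285 340 [ 0.5256 -0.1532  0.067 ] 0.0164004628608656 plane 0.01567309621072272 -0.0011938684853453855
s0 285 430 [ 0.4982 -0.2782  0.0672] -0.11157179799204435 plane -0.11199532497935803 -0.0005696772252811921
s0 283 311 [ 0.5333 -0.1054  0.0675] 0.06476507742628496 plane 0.06431425731544023 0.0012659459897013592
s0 283 305 [ 0.5357 -0.0943  0.0665] 0.07616874582500914 plane 0.07490008552635255 0.0012389661188178522
s3 285 398 [ 0.5072 -0.237   0.0667] -0.06933633896400505 plane -0.07013023245050495 -0.0007743623354650295
s3 285 366 [ 0.5178 -0.1879  0.0603] -0.019159802840705228 plane -0.024513756844317735 -0.0009973885554409806
s3 285 340 [ 0.5256 -0.153   0.0667] 0.016628018401487313 plane 0.01567309621072272 -0.0011938684853453855
s3 285 430 [ 0.4981 -0.2786  0.068 ] -0.11200466931527434 plane -0.11199532497935803 -0.0005696772252811921
s3 283 311 [ 0.5296 -0.1254  0.0918] 0.04447097524845273 plane 0.06431425731544023 0.0012659459897013592
s3 283 305 [ 0.5299 -0.125   0.1034] 0.04484362054074697 plane 0.07490008552635255 0.0012389661188178522
```

View pics/s3.png

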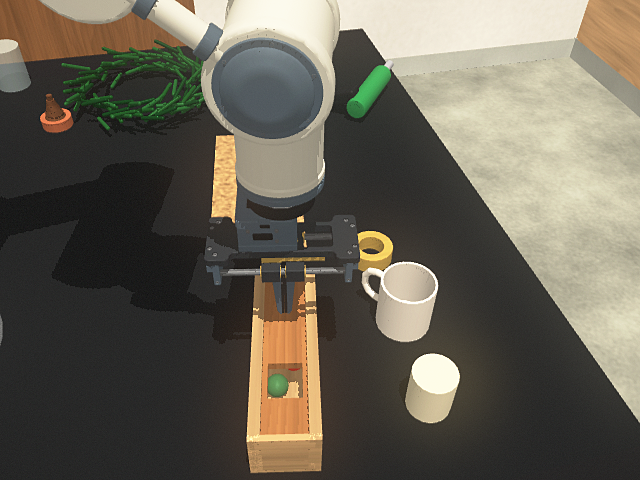

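The finger ends at about px (285,312) and the hole is still at (285,381), so the lid was not drawn. I'm checking the real fingertip height against depth.

```bash
python3 - <<'E'
from h import *
for f,rows in[('s2',range(340,376,3)),('s3',range(292,330,3))]:
  d=np.load(f'pics/{f}.npy')
  for u in (279,289): print(f,u,[(v,*world('side',d,u,v).round(3)) for v in rows])
E
```

```text
s2 279 [(340, np.float64(0.505), np.float64(-0.227), np.float64(0.168)), (343, np.float64(0.505), np.float64(-0.227), np.float64(0.163)), (346, np.float64(0.504), np.float64(-0.227), np.float64(0.158)), (349, np.float64(0.504), np.float64(-0.227), np.float64(0.152)), (352, np.float64(0.504), np.float64(-0.227), np.float64(0.147)), (355, np.float64(0.504), np.float64(-0.226), np.float64(0.14)), (358, np.float64(0.504), np.float64(-0.226), np.float64(0.134)), (361, np.float64(0.511), np.float64(-0.184), np.float64(0.069)), (364, np.float64(0.511), np.float64(-0.186), np.float64(0.064)), (367, np.float64(0.511), np.float64(-0.186), np.float64(0.057)), (370, np.float64(0.516), np.float64(-0.155), np.float64(0.006)), (373, np.float64(0.515), np.float64(-0.16), np.float64(0.006))]
s2 289 [(340, np.float64(0.515), np.float64(-0.231), np.float64(0.17)), (343, np.float64(0.515), np.float64(-0.231), np.float64(0.165)), (346, np.float64(0.515), np.float64(-0.23), np.float64(0.159)), (349, np.float64(0.515), np.float64(-0.231), np.float64(0.154)), (352, np.float64(0.515), np.float64(-0.23), np.f
[... 1474 characters left out ...]
t64(0.537), np.float64(-0.129), np.float64(0.119)), (301, np.float64(0.537), np.float64(-0.129), np.float64(0.114)), (304, np.float64(0.537), np.float64(-0.129), np.float64(0.108)), (307, np.float64(0.537), np.float64(-0.129), np.float64(0.102)), (310, np.float64(0.537), np.float64(-0.129), np.float64(0.097)), (313, np.float64(0.54), np.float64(-0.112), np.float64(0.069)), (316, np.float64(0.539), np.float64(-0.115), np.float64(0.067)), (319, np.float64(0.538), np.float64(-0.119), np.float64(0.066)), (322, np.float64(0.537), np.float64(-0.125), np.float64(0.067)), (325, np.float64(0.536), np.float64(-0.131), np.float64(0.067)), (328, np.float64(0.535), np.float64(-0.136), np.float64(0.068))]
```

The real fingertips sit about 32 mm higher than the reported z (x and y agree), so they passed above the lid. I'll go back over the hole and descend, with a depth check on the way.

Request:
{"op": "move_arm", "data": {"plan": [{"dx": -3,"dy": 0,"dz": 0,"ax": 0,"ay": 0,"az": 0,"fingers": 0},{"dx": -3,"dy": 0,"dz": 0,"ax": 0,"ay": 0,"az": 0,"fingers": 0},{"dx": -3,"dy": 0,"dz": 0,"ax": 0,"ay": 0,"az": 0,"fingers": 0},{"dx": -1.4,"dy": -0.1,"dz": 0,"ax": 0,"ay": 0,"az": 0,"fingers": 0},{"dx": 0,"dy": 0,"dz": 0,"ax": 0,"ay": 0,"az": 0,"fingers": 0},{"dx": 0,"dy": 0,"dz": 0.7,"ax": 0,"ay": 0,"az": 0,"fingers": 0},{"dx": 0,"dy": 0,"dz": 0.7,"ax": 0,"ay": 0,"az": 0,"fingers": 0},{"dx": 0,"dy": 0,"dz": 0.4,"ax": 0,"ay": 0,"az": 0,"fingers": 0},{"dx": 0,"dy": 0,"dz": 0,"ax": 0,"ay": 0,"az": 0,"fingers": 0},{"dx": 0,"dy": 0,"dz": 0,"ax": 0,"ay": 0,"az": 0,"fingers": 0}]}}

```text
time_s: 6.8
tool_pos: [0.5122, -0.2121, 0.0425]
tcp_rot: [0.778, 0.629, -0.0, -0.0]
ft_force: [0.7, -0.1, 0.2]
width: 0.005
gripper_force: 0.0
```

```bash
cat >> h.py <<'E'
c0=np.array([.521,-.169]);_y=np.radians(77.9);e0=np.array([np.cos(_y),np.sin(_y)]);n0=np.array([-e0[1],e0[0]])
def box(w): return np.round([(w[:2]-c0)@e0,(w[:2]-c0)@n0,w[2]],4)
def st():
    s=state();print('tcp box',box(s['tool_pos']),'F',s['ft_force'].round(2),'w',s['width'],'t',s['time_s'],'gf',s['gripper_force'])
E
python3 - <<'E'
from h import *
st();p,d=snap('side','s4')
for u in (279,285,289): print(u,[(v,*box(world('side',d,u,v))) for v in range(345,385,3)])
E
```

```text
tcp box [-0.044  -0.0004  0.0425] F [ 0.68 -0.1   0.25] w 0.005349829061305995 t 6.8 gf 0.0
279 [(345, np.float64(-0.0658), np.float64(0.0037), np.float64(0.1673)), (348, np.float64(-0.0725), np.float64(0.0036), np.float64(0.1709)), (351, np.float64(-0.0773), np.float64(0.0035), np.float64(0.1721)), (354, np.float64(-0.0791), np.float64(0.0036), np.float64(0.1693)), (357, np.float64(-0.0802), np.float64(0.0037), np.float64(0.1653)), (360, np.float64(-0.0815), np.float64(0.0038), np.float64(0.1617)), (363, np.float64(-0.0825), np.float64(0.0039), np.float64(0.1577)), (366, np.float64(-0.0615), np.float64(0.0049), np.float64(0.1218)), (369, np.float64(-0.0621), np.float64(0.0051), np.float64(0.1167)), (372, np.float64(-0.0612), np.float64(0.0053), np.float64(0.1094)), (375, np.float64(-0.0614), np.float64(0.0054), np.float64(0.1035)), (378, np.float64(-0.0614), np.float64(0.0056), np.float64(0.0974)), (381, np.float64(-0.0608), np.float64(0.0058), np.float64(0.0902)), (384, np.float64(-0.0618), np.float64(0.0059), np.float64(0.0854))]
285 [(345, np.float64(-0.0375), np.float64(-0.0022)
[... 1186 characters left out ...]
64(0.1721)), (357, np.float64(-0.0819), np.float64(-0.007), np.float64(0.1672)), (360, np.float64(-0.0818), np.float64(-0.0069), np.float64(0.1616)), (363, np.float64(-0.0819), np.float64(-0.0068), np.float64(0.1563)), (366, np.float64(-0.0619), np.float64(-0.0065), np.float64(0.1218)), (369, np.float64(-0.0612), np.float64(-0.0064), np.float64(0.1148)), (372, np.float64(-0.0614), np.float64(-0.0063), np.float64(0.1092)), (375, np.float64(-0.0616), np.float64(-0.0062), np.float64(0.1033)), (378, np.float64(-0.0608), np.float64(-0.0061), np.float64(0.0959)), (381, np.float64(-0.0616), np.float64(-0.006), np.float64(0.0909)), (384, np.float64(-0.0618), np.float64(-0.0059), np.float64(0.0849))]
```

Request:
{"op": "move_arm", "data": {"plan": [{"dx": 0,"dy": 0,"dz": 0.5,"ax": 0,"ay": 0,"az": 0,"fingers": 0},{"dx": 0,"dy": 0,"dz": 0.5,"ax": 0,"ay": 0,"az": 0,"fingers": 0},{"dx": 0,"dy": 0,"dz": 0.5,"ax": 0,"ay": 0,"az": 0,"fingers": 0},{"dx": 0.4,"dy": 0,"dz": 0,"ax": 0,"ay": 0,"az": 0,"fingers": 0},{"dx": 0.2,"dy": 0,"dz": 0,"ax": 0,"ay": 0,"az": 0,"fingers": 0},{"dx": 0.2,"dy": 0,"dz": 0,"ax": 0,"ay": 0,"az": 0,"fingers": 0},{"dx": 0.2,"dy": 0,"dz": 0,"ax": 0,"ay": 0,"az": 0,"fingers": 0},{"dx": 0.2,"dy": 0,"dz": 0,"ax": 0,"ay": 0,"az": 0,"fingers": 0},{"dx": 0.2,"dy": 0,"dz": 0,"ax": 0,"ay": 0,"az": 0,"fingers": 0},{"dx": 0.2,"dy": 0,"dz": 0,"ax": 0,"ay": 0,"az": 0,"fingers": 0},{"dx": 0.2,"dy": 0,"dz": 0,"ax": 0,"ay": 0,"az": 0,"fingers": 0},{"dx": 0.2,"dy": 0,"dz": 0,"ax": 0,"ay": 0,"az": 0,"fingers": 0},{"dx": 0,"dy": 0,"dz": 0,"ax": 0,"ay": 0,"az": 0,"fingers": 0}]}}

```text
time_s: 8.15
tool_pos: [0.5165, -0.1928, 0.0278]
tcp_rot: [0.778, 0.628, 0.0, 0.0]
ft_force: [0.4, -1.0, -0.7]
width: 0.003
gripper_force: 0.0
```

```bash
python3 - <<'E'
from h import *
st();p,d=snap('side','s5')
for u in (272,280,289): print(u,[(v,*box(world('side',d,u,v))[[0,2]].tolist()) for v in range(364,406,2)])
p=cv2.imread('pics/s5.png');cv2.imwrite('pics/c5.png',cv2.resize(p[220:480,180:380],None,fx=2.3,fy=2.3))
E
```

```text
tcp box [-0.0242 -0.0006  0.0278] F [ 0.44 -0.97 -0.69] w 0.0031443010765970754 t 8.15 gf 0.0
272 [(364, 0.0229, 0.0051), (366, 0.0198, 0.0047), (368, 0.0165, 0.0048), (370, 0.0131, 0.005), (372, 0.0103, 0.0044), (374, 0.0058, 0.0064), (376, -0.0149, 0.0325), (378, -0.0189, 0.0339), (380, -0.022, 0.034), (382, -0.0239, 0.0323), (384, -0.0261, 0.0311), (386, -0.0288, 0.0306), (388, -0.0311, 0.0295), (390, -0.0581, 0.0672), (392, -0.0605, 0.0666), (394, -0.0636, 0.0672), (396, -0.0662, 0.0669), (398, -0.0693, 0.0675), (400, -0.0716, 0.0668), (402, -0.0747, 0.0674), (404, -0.0773, 0.0672)]
280 [(364, -0.0408, 0.0959), (366, -0.0419, 0.0934), (368, -0.041, 0.088), (370, -0.0413, 0.0842), (372, -0.0413, 0.0799), (374, -0.0415, 0.076), (376, -0.0419, 0.0724), (378, -0.0414, 0.0673), (380, -0.0421, 0.0639), (382, -0.0412, 0.0583), (384, -0.0267, 0.0315), (386, -0.0294, 0.0311), (388, -0.0311, 0.029), (390, -0.0579, 0.0664), (392, -0.0611, 0.0671), (394, -0.0637, 0.0669), (396, -0.0665, 0.0669), (398, -0.0694, 0.0671), (400, -0.0721, 0.067), (402, -0.0746, 0.0668), (404, -0.0773, 0.0667)]
289 [(364, -0.0415, 0.0965), (366, -0.0416, 0.0925), (368, -0.0418, 0.0885), (370, -0.042, 0.0847), (372, -0.0419, 0.0803), (374, -0.0412, 0.0751), (376, -0.0412, 0.0708), (378, -0.0413, 0.0666), (380, -0.0418, 0.063), (382, -0.0406, 0.0568), (384, -0.0096, 0.0046), (386, -0.0126, 0.0045), (388, -0.0156, 0.0043), (390, -0.0588, 0.0673), (392, -0.0619, 0.0678), (394, -0.0643, 0.0673), (396, -0.0671, 0.0673), (398, -0.0697, 0.067), (400, -0.0725, 0.0671), (402, -0.0748, 0.0664), (404, -0.078, 0.0674)]
```

View pics/c5.png

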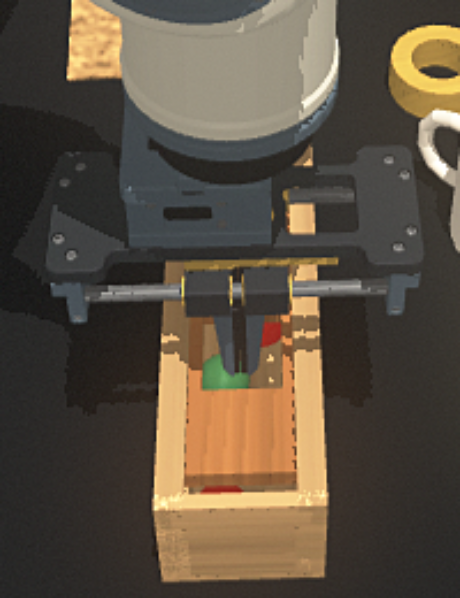

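The lid is now moving: the fingers are in the hole at crop (238,365), and a gap has opened at the closed end, (220,488). I'll raise the tip 4 mm to clear the low wall and draw on to lid x ≈ 0.115.

Request:
{"op": "move_arm", "data": {"plan": [{"dx": 0,"dy": 0,"dz": -0.3,"ax": 0,"ay": 0,"az": 0,"fingers": 0},{"dx": 0.2,"dy": 0,"dz": 0,"ax": 0,"ay": 0,"az": 0,"fingers": 0},{"dx": 0.4,"dy": 0,"dz": 0,"ax": 0,"ay": 0,"az": 0,"fingers": 0},{"dx": 0.6,"dy": 0,"dz": 0,"ax": 0,"ay": 0,"az": 0,"fingers": 0},{"dx": 0.6,"dy": 0,"dz": 0,"ax": 0,"ay": 0,"az": 0,"fingers": 0},{"dx": 0.6,"dy": 0,"dz": 0,"ax": 0,"ay": 0,"az": 0,"fingers": 0},{"dx": 0.6,"dy": 0,"dz": 0,"ax": 0,"ay": 0,"az": 0,"fingers": 0},{"dx": 0.6,"dy": 0,"dz": 0,"ax": 0,"ay": 0,"az": 0,"fingers": 0},{"dx": 0.6,"dy": 0,"dz": 0,"ax": 0,"ay": 0,"az": 0,"fingers": 0},{"dx": 0.6,"dy": 0,"dz": 0,"ax": 0,"ay": 0,"az": 0,"fingers": 0},{"dx": 0.6,"dy": 0,"dz": 0,"ax": 0,"ay": 0,"az": 0,"fingers": 0},{"dx": 0.6,"dy": 0,"dz": 0,"ax": 0,"ay": 0,"az": 0,"fingers": 0},{"dx": 0.6,"dy": 0,"dz": 0,"ax": 0,"ay": 0,"az": 0,"fingers": 0},{"dx": 0.6,"dy": 0,"dz": 0,"ax": 0,"ay": 0,"az": 0,"fingers": 0},{"dx": 0.6,"dy": 0,"dz": 0,"ax": 0,"ay": 0,"az": 0,"fingers": 0},{"dx": 0.6,"dy": 0,"dz": 0,"ax": 0,"ay": 0,"az": 0,"fingers": 0},{"dx": 0.6,"dy": 0,"dz": 0,"ax": 0,"ay": 0,"az": 0,"fingers": 0},{"dx": 0.4,"dy": 0,"dz": 0,"ax": 0,"ay": 0,"az": 0,"fingers": 0},{"dx": 0.3,"dy": 0,"dz": 0,"ax": 0,"ay": 0,"az": 0,"fingers": 0},{"dx": 0,"dy": 0,"dz": 0,"ax": 0,"ay": 0,"az": 0,"fingers": 0}]}}

```text
time_s: 10.2
tool_pos: [0.5367, -0.0977, 0.0306]
tcp_rot: [0.778, 0.629, 0.0, -0.0]
ft_force: [-0.5, -0.1, 0.1]
width: 0.001
gripper_force: 0.0
```

```bash
python3 - <<'E'
from h import *
st();p,d=snap('side','s6')
print([(v,*box(world('side',d,277,v))[[0,2]].tolist()) for v in range(300,380,3)])
E
```

```text
tcp box [ 0.073  -0.0004  0.0306] F [-0.51 -0.06  0.07] w 0.0006167154491906491 t 10.2 gf 0.0
[(300, 0.0561, 0.1004), (303, 0.0555, 0.0952), (306, 0.0559, 0.0886), (309, 0.0561, 0.0823), (312, 0.0555, 0.0768), (315, 0.0569, 0.0689), (318, 0.1014, 0.0078), (321, 0.0977, 0.0055), (324, 0.092, 0.0056), (327, 0.0383, 0.0667), (330, 0.0328, 0.0674), (333, 0.0279, 0.0672), (336, 0.0229, 0.0674), (339, 0.018, 0.0675), (342, 0.0135, 0.067), (345, 0.0085, 0.0674), (348, 0.0038, 0.0673), (351, -0.001, 0.0674), (354, -0.0057, 0.0675), (357, -0.0066, 0.0624), (360, -0.0082, 0.0581), (363, 0.0245, 0.0048), (366, 0.0199, 0.0043), (369, 0.0155, 0.0036), (372, 0.0093, 0.0056), (375, -0.0146, 0.034), (378, -0.0198, 0.0349)]
```

Request:
{"op": "move_arm", "data": {"plan": [{"dx": -0.5,"dy": 0,"dz": 0,"ax": 0,"ay": 0,"az": 0,"fingers": 0},{"dx": 0,"dy": 0,"dz": -2,"ax": 0,"ay": 0,"az": 0,"fingers": 0},{"dx": 0,"dy": 0,"dz": -3,"ax": 0,"ay": 0,"az": 0,"fingers": 0},{"dx": 0,"dy": 0,"dz": -3,"ax": 0,"ay": 0,"az": 0,"fingers": 9.1},{"dx": 3,"dy": 0,"dz": 0,"ax": 0,"ay": 0,"az": 0,"fingers": 9.1},{"dx": 3,"dy": 0,"dz": 0,"ax": 0,"ay": 0,"az": 0,"fingers": 9.1},{"dx": 2.5,"dy": 0,"dz": 0,"ax": 0,"ay": 0,"az": 0,"fingers": 9.1},{"dx": 0,"dy": 0,"dz": 0,"ax": 0,"ay": 0,"az": 0,"fingers": 9.1},{"dx": 0,"dy": 0,"dz": 0,"ax": 0,"ay": 0,"az": 0,"fingers": 9.1},{"dx": 0,"dy": 0,"dz": 0,"ax": 0,"ay": 0,"az": 0,"fingers": 9.1}]}}

```text
time_s: 11.25
tool_pos: [0.5533, -0.0209, 0.1106]
tcp_rot: [0.778, 0.628, -0.0, -0.0]
ft_force: [-0.2, -0.9, -0.4]
width: 0.588
gripper_force: 0.0
```

```bash
python3 - <<'E'
from h import *
st();p,d=snap('side','s7');snap('top','t7')
p=cv2.imread('pics/s7.png');cv2.imwrite('pics/c7.png',cv2.resize(p[180:380,180:380],None,fx=3,fy=3))
E
```

```text
tcp box [ 0.1516 -0.0006  0.1106] F [-0.22 -0.94 -0.43] w 0.5878171807472984 t 11.25 gf 0.0
```

View pics/c7.png

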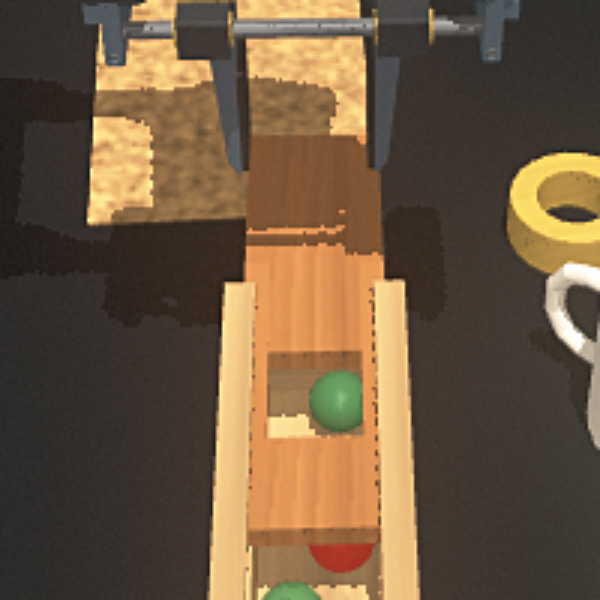

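The lid sticks out level past the box end, with its far edge at crop rows ~137 and sides at x 247 and 367–383. The half-open fingers hang above it at (237,168) and (380,165). Next I'll measure the edges against the fingers.

Request:
{"op": "move_arm", "data": {"plan": [{"dx": 0,"dy": 0,"dz": 0,"ax": 0,"ay": 0,"az": 0,"fingers": 9.1},{"dx": 0,"dy": 0,"dz": 0,"ax": 0,"ay": 0,"az": 0,"fingers": 9.1},{"dx": 0,"dy": 0,"dz": 0,"ax": 0,"ay": 0,"az": 0,"fingers": 9.1},{"dx": 0,"dy": 0,"dz": 0,"ax": 0,"ay": 0,"az": 0,"fingers": 9.1}]}}

```text
time_s: 11.75
tool_pos: [0.5535, -0.0201, 0.1107]
tcp_rot: [0.778, 0.628, -0.0, -0.0]
ft_force: [0.5, -0.4, -0.4]
width: 0.995
gripper_force: 0.0
```

```bash
python3 - <<'E'
from h import *
st();p,d=snap('side','s8')
for v in (245,252,259,264):
    W=[(u,box(world('side',d,u,v))) for u in range(240,330)]
    L=[(u,w) for u,w in W if .06<w[2]<.074]
    print(v,L[0],L[-1],'mid',(L[0][1][1]+L[-1][1][1])/2,'w',L[0][1][1]-L[-1][1][1])
# fingers: points at z .115-.15, x>.12
P=[(v,u,*box(world('side',d,u,v))) for v in range(200,262) for u in range(235,335)]
P=np.array([q for q in P if .118<q[2]<.16 and q[4]>.08 and abs(q[3])<.075])
print('tip z',np.percentile(P[:,4],[0,1,2]))
B=P[P[:,4]<P[:,4].min()+.025];l=B[B[:,3]>0][:,3];r=B[B[:,3]<0][:,3];print('L',l.min(),l.max(),'R',r.min(),r.max(),'x',np.median(B[:,2]),B[:,0].max())
E
```

```text
tcp box [ 0.1524 -0.0006  0.1107] F [ 0.51 -0.36 -0.44] w 0.9951904916699529 t 11.75 gf 0.0
245 (262, array([0.1956, 0.0325, 0.0658])) (306, array([ 0.1945, -0.0337,  0.0653])) mid -0.0005999999999999998 w 0.06620000000000001
252 (262, array([0.1805, 0.0322, 0.0659])) (306, array([ 0.1784, -0.0332,  0.0663])) mid -0.0005000000000000004 w 0.0654
259 (262, array([0.1666, 0.0319, 0.0651])) (307, array([ 0.1639, -0.0342,  0.0662])) mid -0.0011500000000000017 w 0.06609999999999999
264 (262, array([0.156 , 0.0317, 0.0655])) (307, array([ 0.1538, -0.0339,  0.0661])) mid -0.0011000000000000003 w 0.06559999999999999Traceback (most recent call last):
  File "<stdin>", line 8, in <module>
  File "h.py", line 7, in world
    c=get_calibration(n);K=np.array(c['intrinsics']);R=Rotation.from_quat(c['rotation']).as_matrix();t=np.array(c['position'])
ValueError: time passes only in moves, steps and waits
```

```bash
sed -i "s/^def world/import functools\nget_calibration=functools.cache(get_calibration)\ndef world/" h.py; python3 - <<'E'
from h import *
d=np.load('pics/s8.npy')
P=[(v,u,*box(world('side',d,u,v))) for v in range(195,262) for u in range(235,335)]
P=np.array([q for q in P if .118<q[2]<.16 and q[4]>.08 and .03<abs(q[3])<.075])
for s in(1,-1):
  B=P[P[:,3]*s>0];B=B[B[:,4]<B[:,4].min()+.03]
  print(s,'zmin',B[:,4].min(),'y',B[:,3].min(),B[:,3].max(),'x',np.median(B[:,2]),'maxrow',B[:,0].max(),B[np.argsort(B[:,4])[:4]])
E
```

```text
1 zmin 0.1394 y 0.0455 0.0558 x 0.1358 maxrow 236.0 [[2.300e+02 2.490e+02 1.493e-01 4.580e-02 1.394e-01]
 [2.360e+02 2.440e+02 1.362e-01 5.190e-02 1.405e-01]
 [2.360e+02 2.460e+02 1.361e-01 4.920e-02 1.406e-01]
 [2.290e+02 2.490e+02 1.500e-01 4.570e-02 1.406e-01]]
-1 zmin 0.1393 y -0.0555 -0.045 x 0.136 maxrow 235.0 [[ 2.350e+02  3.180e+02  1.371e-01 -4.790e-02  1.393e-01]
 [ 2.350e+02  3.170e+02  1.371e-01 -4.660e-02  1.393e-01]
 [ 2.350e+02  3.190e+02  1.365e-01 -4.930e-02  1.398e-01]
 [ 2.340e+02  3.160e+02  1.365e-01 -4.520e-02  1.418e-01]]
```

Request:
{"op": "move_arm", "data": {"plan": [{"dx": 0,"dy": 0,"dz": 2,"ax": 0,"ay": 0,"az": 0,"fingers": 9.1},{"dx": 0,"dy": 0,"dz": 2,"ax": 0,"ay": 0,"az": 0,"fingers": 9.1},{"dx": 0,"dy": 0,"dz": 2,"ax": 0,"ay": 0,"az": 0,"fingers": 9.1},{"dx": 0,"dy": 0,"dz": 1.4,"ax": 0,"ay": 0,"az": 0,"fingers": 9.1},{"dx": 0,"dy": 0,"dz": 0.8,"ax": 0,"ay": 0,"az": 0,"fingers": 9.1},{"dx": 0,"dy": 0,"dz": 0,"ax": 0,"ay": 0,"az": 0,"fingers": 8},{"dx": 0,"dy": 0,"dz": 0,"ax": 0,"ay": 0,"az": 0,"fingers": 7.6},{"dx": 0,"dy": 0,"dz": 0,"ax": 0,"ay": 0,"az": 0,"fingers": 7.3},{"dx": 0,"dy": 0,"dz": 0,"ax": 0,"ay": 0,"az": 0,"fingers": 7.1},{"dx": 0,"dy": 0,"dz": 0,"ax": 0,"ay": 0,"az": 0,"fingers": 6.9},{"dx": 0,"dy": 0,"dz": 0,"ax": 0,"ay": 0,"az": 0,"fingers": 6.8},{"dx": 0,"dy": 0,"dz": 0,"ax": 0,"ay": 0,"az": 0,"fingers": 6.7},{"dx": 0,"dy": 0,"dz": 0,"ax": 0,"ay": 0,"az": 0,"fingers": 6.6},{"dx": 0,"dy": 0,"dz": 0,"ax": 0,"ay": 0,"az": 0,"fingers": 6.4},{"dx": 0,"dy": 0,"dz": 0,"ax": 0,"ay": 0,"az": 0,"fingers": 6.4}], "grip_force": 4}}

```text
time_s: 13.3
tool_pos: [0.5539, -0.0201, 0.0288]
tcp_rot: [0.778, 0.628, 0.0, 0.0]
ft_force: [2.4, 0.1, 2.5]
width: 0.733
gripper_force: 4.0
```

```bash
python3 - <<'E'
from h import *
st();p,d=snap('side','s9')
for v in (258,264,270,320,335,350):
    L=[(u,box(world('side',d,u,v))) for u in range(255,315)]
    L=[(u,w) for u,w in L if .06<w[2]<.074 and abs(w[1])<.036]
    if L: print(v,L[0],L[-1])
P=np.array([box(world('side',d,u,v)) for v in range(225,300) for u in range(235,335)])
P=P[(P[:,0]>.13)&(P[:,0]<.16)&(abs(P[:,1])>.034)&(abs(P[:,1])<.05)&(P[:,2]>.03)]
for s in(1,-1):
  B=P[P[:,1]*s>0];print(s,np.sort(B[:,2])[:6])
E
```

```text
tcp box [ 0.1525 -0.001   0.0288] F [2.36 0.06 2.46] w 0.7330716709439021 t 13.3 gf 3.9995813369750977
258 (261, array([0.1651, 0.0332, 0.0688])) (306, array([ 0.1661, -0.0328,  0.0661]))
264 (261, array([0.1547, 0.033 , 0.0669])) (307, array([ 0.1467, -0.0337,  0.0733]))
270 (259, array([0.1365, 0.0351, 0.0735])) (308, array([ 0.1376, -0.0348,  0.0703]))
320 (264, array([0.0494, 0.0266, 0.0682])) (310, array([ 0.0431, -0.0344,  0.0737]))
335 (262, array([0.0207, 0.0283, 0.0732])) (306, array([ 0.0186, -0.0284,  0.0737]))
350 (262, array([-0.0035,  0.0278,  0.0739])) (306, array([-0.0017, -0.0279,  0.069 ]))
1 [0.0668 0.0671 0.0681 0.0682 0.0685 0.0687]
-1 [0.067  0.0682 0.0685 0.0689 0.0691 0.0697]
```

Request:
{"op": "move_arm", "data": {"plan": [{"dx": 0,"dy": 0.05,"dz": -0.05,"ax": 0,"ay": 0,"az": 0,"fingers": 6.4},{"dx": 0,"dy": 0,"dz": 0,"ax": 0,"ay": 0,"az": 0,"fingers": 6.4},{"dx": 0,"dy": 0,"dz": 0,"ax": 0,"ay": 0,"az": 0,"fingers": 6.4}], "grip_force": 6}}

```text
time_s: 13.65
tool_pos: [0.5538, -0.0201, 0.0291]
tcp_rot: [0.778, 0.628, -0.0, -0.0]
ft_force: [0.5, 0.6, 1.1]
width: 0.735
gripper_force: 6.0
```

```bash
python3 -c "
from h import *
st()"
```

```text
tcp box [ 0.1525 -0.0008  0.0291] F [0.46 0.56 1.13] w 0.7347100387528854 t 13.65 gf 5.996902137994766
```

Request:
{"op": "move_arm", "data": {"plan": [{"dx": 0,"dy": 0,"dz": -0.05,"ax": 0,"ay": 0,"az": 0,"fingers": 6.2},{"dx": 0.1,"dy": 0,"dz": 0,"ax": 0,"ay": 0,"az": 0,"fingers": 6.2},{"dx": 0.2,"dy": 0,"dz": 0,"ax": 0,"ay": 0,"az": 0,"fingers": 6.2},{"dx": 0.3,"dy": 0,"dz": 0,"ax": 0,"ay": 0,"az": 0,"fingers": 6.2},{"dx": 0.3,"dy": 0,"dz": 0,"ax": 0,"ay": 0,"az": 0,"fingers": 6.2},{"dx": 0.2,"dy": 0,"dz": 0,"ax": 0,"ay": 0,"az": 0,"fingers": 6.2},{"dx": 0,"dy": 0,"dz": 0,"ax": 0,"ay": 0,"az": 0,"fingers": 6.2}], "grip_force": 20}}

```text
time_s: 14.35
tool_pos: [0.5564, -0.009, 0.0297]
tcp_rot: [0.778, 0.629, 0.0, -0.0]
ft_force: [0.7, 1.0, -1.9]
width: 0.736
gripper_force: 20.0
```

```bash
python3 -c "
from h import *
st()
p,d=snap('side','s10')
print([(v,*box(world('side',d,277,v)).tolist()) for v in range(255,370,6)])"
```

```text
tcp box [ 0.1639 -0.0011  0.0297] F [ 0.66  1.05 -1.88] w 0.7363533147427174 t 14.35 gf 19.99507337808609
[(255, 0.1727, 0.0099, 0.0669), (261, 0.1595, 0.0098, 0.0676), (267, 0.1477, 0.0097, 0.0673), (273, 0.1352, 0.0097, 0.0678), (279, 0.1234, 0.0096, 0.0679), (285, 0.1121, 0.0096, 0.0677), (291, 0.1026, 0.0096, 0.0658), (297, 0.1194, 0.0106, 0.0338), (303, 0.1206, 0.011, 0.019), (309, 0.1194, 0.0114, 0.0068), (315, 0.1095, 0.0114, 0.0048), (321, 0.0471, 0.0093, 0.0682), (327, 0.0374, 0.0092, 0.0678), (333, 0.0271, 0.0092, 0.0683), (339, 0.0179, 0.0092, 0.0676), (345, 0.0082, 0.0091, 0.0678), (351, 0.0029, 0.0093, 0.0621), (357, 0.0337, 0.011, 0.0059), (363, 0.0246, 0.011, 0.0047), (369, 0.0142, 0.011, 0.0056)]
```

Request:
{"op": "move_arm", "data": {"plan": [{"dx": 0.2,"dy": 0,"dz": 0,"ax": 0,"ay": 0,"az": 0,"fingers": 6.2},{"dx": 0.4,"dy": 0,"dz": 0,"ax": 0,"ay": 0,"az": 0,"fingers": 6.2},{"dx": 0.4,"dy": 0,"dz": 0,"ax": 0,"ay": 0,"az": 0,"fingers": 6.2},{"dx": 0.4,"dy": 0,"dz": 0,"ax": 0,"ay": 0,"az": 0,"fingers": 6.2},{"dx": 0.4,"dy": 0,"dz": 0,"ax": 0,"ay": 0,"az": 0,"fingers": 6.2},{"dx": 0.4,"dy": 0,"dz": 0,"ax": 0,"ay": 0,"az": 0,"fingers": 6.2},{"dx": 0.4,"dy": 0,"dz": 0,"ax": 0,"ay": 0,"az": 0,"fingers": 6.2},{"dx": 0.4,"dy": 0,"dz": 0,"ax": 0,"ay": 0,"az": 0,"fingers": 6.2},{"dx": 0.4,"dy": 0,"dz": 0,"ax": 0,"ay": 0,"az": 0,"fingers": 6.2},{"dx": 0.4,"dy": 0,"dz": 0,"ax": 0,"ay": 0,"az": 0,"fingers": 6.2},{"dx": 0.2,"dy": 0,"dz": 0,"ax": 0,"ay": 0,"az": 0,"fingers": 6.2},{"dx": 0,"dy": 0,"dz": 0,"ax": 0,"ay": 0,"az": 0,"fingers": 6.2}]}}

```text
time_s: 15.6
tool_pos: [0.5648, 0.03, 0.0297]
tcp_rot: [0.778, 0.629, -0.0, -0.0]
ft_force: [0.6, 0.0, -2.2]
width: 0.731
gripper_force: 20.0
```

```bash
python3 -c "
from h import *
st()
p,d=snap('side','s11')
print([(v,*box(world('side',d,277,v)).tolist()) for v in range(245,350,5)])"
```

```text
tcp box [ 0.2038 -0.0011  0.0297] F [ 0.6   0.04 -2.15] w 0.7305181677468175 t 15.6 gf 19.995092153549194
[(245, 0.1936, 0.01, 0.0672), (250, 0.1821, 0.0099, 0.0679), (255, 0.1731, 0.0099, 0.0664), (260, 0.1608, 0.0098, 0.0684), (265, 0.1519, 0.0098, 0.0671), (270, 0.1419, 0.0097, 0.067), (275, 0.1427, 0.0101, 0.0556), (280, 0.1858, 0.012, -0.0018), (285, 0.1257, 0.0101, 0.0527), (290, 0.1209, 0.0102, 0.0474), (295, 0.1175, 0.0104, 0.0403), (300, 0.085, 0.0095, 0.0669), (305, 0.075, 0.0094, 0.0681), (310, 0.0666, 0.0094, 0.0677), (315, 0.0578, 0.0093, 0.0677), (320, 0.05, 0.0093, 0.0668), (325, 0.0425, 0.0093, 0.0656), (330, 0.0573, 0.0103, 0.0359), (335, 0.0513, 0.0103, 0.0326), (340, 0.0468, 0.0105, 0.0272), (345, 0.0447, 0.0107, 0.0186)]
```

Request:
{"op": "move_arm", "data": {"plan": [{"dx": 0.3,"dy": 0,"dz": 0,"ax": 0,"ay": 0,"az": 0,"fingers": 6.2},{"dx": 0.5,"dy": 0,"dz": 0,"ax": 0,"ay": 0,"az": 0,"fingers": 6.2},{"dx": 0.5,"dy": 0,"dz": 0,"ax": 0,"ay": 0,"az": 0,"fingers": 6.2},{"dx": 0.5,"dy": 0,"dz": 0,"ax": 0,"ay": 0,"az": 0,"fingers": 6.2},{"dx": 0.5,"dy": 0,"dz": 0,"ax": 0,"ay": 0,"az": 0,"fingers": 6.2},{"dx": 0.5,"dy": 0,"dz": 0,"ax": 0,"ay": 0,"az": 0,"fingers": 6.2},{"dx": 0.5,"dy": 0,"dz": 0,"ax": 0,"ay": 0,"az": 0,"fingers": 6.2},{"dx": 0.5,"dy": 0,"dz": 0,"ax": 0,"ay": 0,"az": 0,"fingers": 6.2},{"dx": 0.5,"dy": 0,"dz": 0,"ax": 0,"ay": 0,"az": 0,"fingers": 6.2},{"dx": 0.5,"dy": 0,"dz": 0,"ax": 0,"ay": 0,"az": 0,"fingers": 6.2},{"dx": 0.5,"dy": 0,"dz": 0,"ax": 0,"ay": 0,"az": 0,"fingers": 6.2},{"dx": 0.5,"dy": 0,"dz": 0,"ax": 0,"ay": 0,"az": 0,"fingers": 6.2},{"dx": 0.5,"dy": 0,"dz": 0,"ax": 0,"ay": 0,"az": 0,"fingers": 6.2},{"dx": 0.5,"dy": 0,"dz": 0,"ax": 0,"ay": 0,"az": 0,"fingers": 6.2},{"dx": 0.5,"dy": 0,"dz": 0,"ax": 0,"ay": 0,"az": 0,"fingers": 6.2},{"dx": 0.5,"dy": 0,"dz": 0,"ax": 0,"ay": 0,"az": 0,"fingers": 6.2},{"dx": 0.5,"dy": 0,"dz": 0,"ax": 0,"ay": 0,"az": 0,"fingers": 6.2},{"dx": 0.5,"dy": 0,"dz": 0,"ax": 0,"ay": 0,"az": 0,"fingers": 6.2},{"dx": 0.5,"dy": 0,"dz": 0,"ax": 0,"ay": 0,"az": 0,"fingers": 6.2},{"dx": 0.5,"dy": 0,"dz": 0,"ax": 0,"ay": 0,"az": 0,"fingers": 6.2}]}}

```text
time_s: 17.65
tool_pos: [0.5855, 0.126, 0.0297]
tcp_rot: [0.778, 0.628, 0.0, 0.0]
ft_force: [0.0, -0.2, -2.1]
width: 0.732
gripper_force: 20.0
```

```bash
python3 -c "
from h import *
st()
p,d=snap('side','s12')
print([(v,*box(world('side',d,277,v)).tolist()) for v in range(225,300,4)])
print(state()['tcp_rot'])"
```

```text
tcp box [ 0.3019 -0.0012  0.0297] F [ 0.04 -0.18 -2.12] w 0.732092878870705 t 17.65 gf 19.994901716709137
[(225, 0.2405, 0.0102, 0.0652), (229, 0.241, 0.0105, 0.0563), (233, 0.2887, 0.0123, 0.0035), (237, 0.2805, 0.0123, 0.0019), (241, 0.2699, 0.0122, 0.0027), (245, 0.261, 0.0122, 0.0021), (249, 0.1845, 0.0099, 0.0676), (253, 0.1756, 0.0098, 0.0682), (257, 0.1673, 0.0098, 0.0681), (261, 0.1583, 0.0097, 0.0688), (265, 0.151, 0.0097, 0.068), (269, 0.1431, 0.0097, 0.0678), (273, 0.1413, 0.0099, 0.0613), (277, 0.1915, 0.012, -0.001), (281, 0.1823, 0.0119, -0.0003), (285, 0.1257, 0.0101, 0.0528), (289, 0.1211, 0.0102, 0.0493), (293, 0.12, 0.0104, 0.0418), (297, 0.1203, 0.0106, 0.0328)]
[ 7.77789879e-01  6.28524361e-01  1.79141852e-04 -5.15688123e-06]
```

View pics/s12.png

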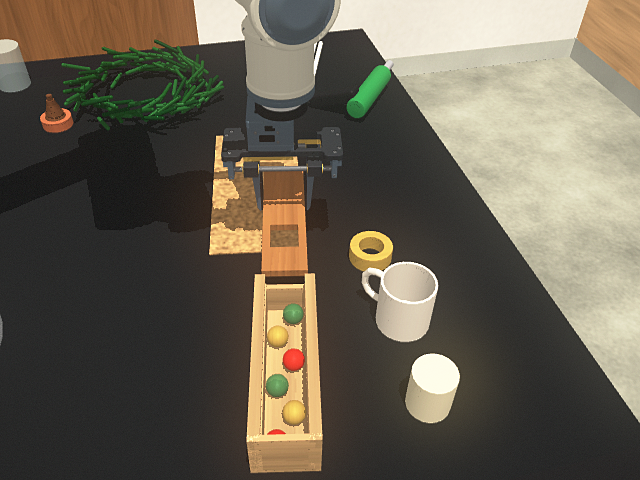

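The lid is clear of the box and level, with the mug, candle and ring undisturbed. Carrying it over the mat.

Request:
{"op": "move_arm", "data": {"plan": [{"dx": 0.5,"dy": 0,"dz": 0,"ax": 0,"ay": 0,"az": 0,"fingers": 6.2},{"dx": 1,"dy": -0.2,"dz": 0,"ax": 0,"ay": 0,"az": 0,"fingers": 6.2},{"dx": 1.5,"dy": -0.5,"dz": 0,"ax": 0,"ay": 0,"az": 0,"fingers": 6.2},{"dx": 1.5,"dy": -0.6,"dz": 0,"ax": 0,"ay": 0,"az": 0,"fingers": 6.2},{"dx": 1.5,"dy": -0.6,"dz": 0,"ax": 0,"ay": 0,"az": 0,"fingers": 6.2},{"dx": 1.5,"dy": -0.6,"dz": 0,"ax": 0,"ay": 0,"az": 0,"fingers": 6.2},{"dx": 1.5,"dy": -0.6,"dz": 0,"ax": 0,"ay": 0,"az": 0,"fingers": 6.2},{"dx": 1.5,"dy": -0.6,"dz": 0,"ax": 0,"ay": 0,"az": 0,"fingers": 6.2},{"dx": 1.5,"dy": -0.6,"dz": 0,"ax": 0,"ay": 0,"az": 0,"fingers": 6.2},{"dx": 1.5,"dy": -0.6,"dz": 0,"ax": 0,"ay": 0,"az": 0,"fingers": 6.2},{"dx": 1,"dy": -0.4,"dz": 0,"ax": 0,"ay": 0,"az": -1,"fingers": 6.2},{"dx": 0.5,"dy": 0,"dz": 0,"ax": 0,"ay": 0,"az": -1,"fingers": 6.2},{"dx": 0,"dy": 0,"dz": 0.5,"ax": 0,"ay": 0,"az": -1,"fingers": 6.2},{"dx": 0,"dy": 0,"dz": 0.8,"ax": 0,"ay": 0,"az": 0,"fingers": 6.2},{"dx": 0,"dy": 0,"dz": 0.8,"ax": 0,"ay": 0,"az": 0,"fingers": 6.2},{"dx": 0,"dy": 0,"dz": 0.8,"ax": 0,"ay": 0,"az": 0,"fingers": 6.2},{"dx": 0,"dy": 0,"dz": 0.6,"ax": 0,"ay": 0,"az": 0,"fingers": 6.2},{"dx": 0,"dy": 0,"dz": 0.5,"ax": 0,"ay": 0,"az": 0,"fingers": 6.2},{"dx": 0,"dy": 0,"dz": 0.3,"ax": 0,"ay": 0,"az": 0,"fingers": 6.2},{"dx": 0,"dy": 0,"dz": 0,"ax": 0,"ay": 0,"az": 0,"fingers": 6.2}]}}

```text
time_s: 19.7
tool_pos: [0.5649, 0.2833, -0.0137]
tcp_rot: [0.761, 0.649, -0.0, -0.0]
ft_force: [0.0, 0.2, -1.9]
width: 0.731
gripper_force: 20.0
```

```bash
python3 -c "
from h import *
st()
p,d=snap('side','s13')
u0=267
print([(v,*world('side',d,u0,v).round(4).tolist()) for v in range(170,250,5)])
print(state()['tool_pos'])"
```

```text
tcp box [ 0.4514  0.0519 -0.0137] F [ 0.02  0.23 -1.94] w 0.7312604948488014 t 19.7 gf 19.99505639076233
[(170, 0.5824, 0.2631, 0.0251), (175, 0.5799, 0.251, 0.0231), (180, 0.5769, 0.2355, 0.024), (185, 0.574, 0.221, 0.0242), (190, 0.5733, 0.2198, 0.0139), (195, 0.5728, 0.2193, 0.0029), (200, 0.57, 0.2053, 0.003), (205, 0.5634, 0.1674, 0.0239), (210, 0.5608, 0.1543, 0.0241), (215, 0.5582, 0.1408, 0.0248), (220, 0.5558, 0.1286, 0.0246), (225, 0.5541, 0.1208, 0.0206), (230, 0.5549, 0.1291, 0.0016), (235, 0.552, 0.114, 0.0043), (240, 0.5499, 0.1033, 0.0031), (245, 0.5476, 0.0918, 0.0028)]
[ 0.56499027  0.28339031 -0.01333499]
```

View pics/s13.png

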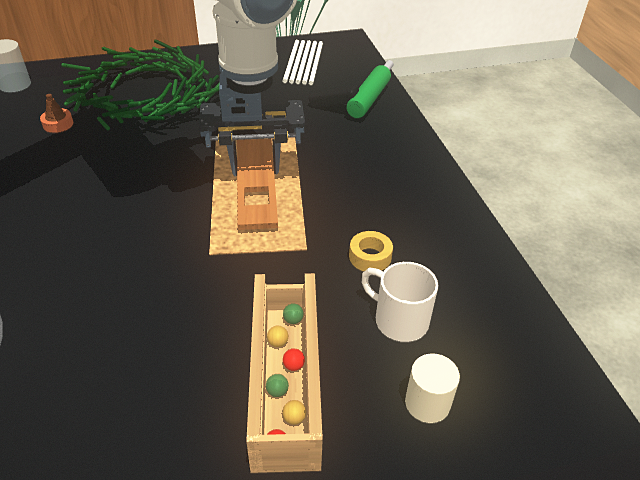

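The lid hovers about 9 mm above the mat, centred on it (lid px x 236–277 on mat 210–305). Lowering slowly.

Request:
{"op": "move_arm", "data": {"plan": [{"dx": 0,"dy": 0,"dz": 0.3,"ax": 0,"ay": 0,"az": 0,"fingers": 6.2},{"dx": 0,"dy": 0,"dz": 0.2,"ax": 0,"ay": 0,"az": 0,"fingers": 6.2},{"dx": 0,"dy": 0,"dz": 0.1,"ax": 0,"ay": 0,"az": 0,"fingers": 6.2},{"dx": 0,"dy": 0,"dz": 0.1,"ax": 0,"ay": 0,"az": 0,"fingers": 6.2},{"dx": 0,"dy": 0,"dz": 0,"ax": 0,"ay": 0,"az": 0,"fingers": 6.2},{"dx": 0,"dy": 0,"dz": 0,"ax": 0,"ay": 0,"az": 0,"fingers": 6.2}]}}

```text
time_s: 20.35
tool_pos: [0.565, 0.2834, -0.0202]
tcp_rot: [0.761, 0.649, 0.0, 0.0]
ft_force: [-0.2, 0.7, -1.5]
width: 0.734
gripper_force: 20.0
```

```bash
python3 -c "
from h import *
st()
p,d=snap('side','s14')
print([(v,*world('side',d,267,v).round(4).tolist()) for v in range(175,245,5)])"
```

```text
tcp box [ 0.4516  0.0518 -0.0202] F [-0.19  0.69 -1.5 ] w 0.7337386674676045 t 20.35 gf 19.995064437389374
[(175, 0.5812, 0.2587, 0.0171), (180, 0.5783, 0.2439, 0.0173), (185, 0.5753, 0.2286, 0.0181), (190, 0.5732, 0.2186, 0.0149), (195, 0.5729, 0.2197, 0.0025), (200, 0.5701, 0.2059, 0.0025), (205, 0.5675, 0.1926, 0.0023), (210, 0.562, 0.1617, 0.0176), (215, 0.5593, 0.1478, 0.0186), (220, 0.5569, 0.1357, 0.0182), (225, 0.5545, 0.1238, 0.0178), (230, 0.5539, 0.1229, 0.0074), (235, 0.5522, 0.1153, 0.0031), (240, 0.5499, 0.1036, 0.0028)]
```

About 2–3 mm left.

Request:
{"op": "move_arm", "data": {"plan": [{"dx": 0,"dy": 0,"dz": 0.1,"ax": 0,"ay": 0,"az": 0,"fingers": 6.2},{"dx": 0,"dy": 0,"dz": 0.1,"ax": 0,"ay": 0,"az": 0,"fingers": 6.2},{"dx": 0,"dy": 0,"dz": 0,"ax": 0,"ay": 0,"az": 0,"fingers": 6.2},{"dx": 0,"dy": 0,"dz": 0,"ax": 0,"ay": 0,"az": 0,"fingers": 6.2}]}}

```text
time_s: 20.8
tool_pos: [0.5649, 0.2834, -0.0223]
tcp_rot: [0.761, 0.649, -0.0, -0.0]
ft_force: [-0.7, 0.4, -1.6]
width: 0.731
gripper_force: 20.0
```

Request:
{"op": "move_arm", "data": {"plan": [{"dx": 0,"dy": 0,"dz": 0.1,"ax": 0,"ay": 0,"az": 0,"fingers": 6.2},{"dx": 0,"dy": 0,"dz": 0,"ax": 0,"ay": 0,"az": 0,"fingers": 6.2},{"dx": 0,"dy": 0,"dz": 0,"ax": 0,"ay": 0,"az": 0,"fingers": 6.2}]}}

```text
time_s: 21.1
tool_pos: [0.5651, 0.2834, -0.0228]
tcp_rot: [0.761, 0.649, 0.0, 0.0]
ft_force: [-1.2, -0.8, 6.9]
width: 0.73
gripper_force: 20.0
```

Touchdown: the vertical force rose to 7 N. Releasing and lifting away.

Request:
{"op": "move_arm", "data": {"plan": [{"dx": 0,"dy": 0,"dz": -0.05,"ax": 0,"ay": 0,"az": 0,"fingers": 6.6},{"dx": 0,"dy": 0,"dz": 0,"ax": 0,"ay": 0,"az": 0,"fingers": 7},{"dx": 0,"dy": 0,"dz": 0,"ax": 0,"ay": 0,"az": 0,"fingers": 8},{"dx": 0,"dy": 0,"dz": 0,"ax": 0,"ay": 0,"az": 0,"fingers": 9},{"dx": 0,"dy": 0,"dz": 0,"ax": 0,"ay": 0,"az": 0,"fingers": 9},{"dx": 0,"dy": 0,"dz": 0,"ax": 0,"ay": 0,"az": 0,"fingers": 9},{"dx": 0,"dy": 0,"dz": -0.5,"ax": 0,"ay": 0,"az": 0,"fingers": 9},{"dx": 0,"dy": 0,"dz": -1.5,"ax": 0,"ay": 0,"az": 0,"fingers": 9},{"dx": 0,"dy": 0,"dz": -3,"ax": 0,"ay": 0,"az": 0,"fingers": 9},{"dx": 0,"dy": 0,"dz": -3,"ax": 0,"ay": 0,"az": 0,"fingers": 9},{"dx": 0,"dy": 0,"dz": -3,"ax": 0,"ay": 0,"az": 0,"fingers": 9},{"dx": 0,"dy": 0,"dz": 0,"ax": 0,"ay": 0,"az": 0,"fingers": 9},{"dx": 0,"dy": 0,"dz": 0,"ax": 0,"ay": 0,"az": 0,"fingers": 9}]}}

```text
time_s: 22.4
tool_pos: [0.5655, 0.2836, 0.0888]
tcp_rot: [0.761, 0.649, 0.001, 0.0]
ft_force: [0.2, 0.2, -0.6]
width: 0.986
gripper_force: 0.0
```

```bash
python3 -c "
from h import *
st()
p,d=snap('side','s15')
q=cv2.imread('pics/s15.png');cv2.imwrite('pics/c15.png',cv2.resize(q[60:360,170:470],None,fx=2,fy=2))
print([(v,*world('side',d,264,v).round(4).tolist()) for v in range(140,245,5)])"
```

```text
tcp box [0.4519 0.0514 0.0888] F [ 0.23  0.15 -0.56] w 0.9862166296669127 t 22.4 gf 0.0
[(140, 0.6006, 0.3913, 0.0027), (145, 0.5947, 0.3581, 0.014), (150, 0.5915, 0.3415, 0.0141), (155, 0.5883, 0.3248, 0.0144), (160, 0.5848, 0.3065, 0.0163), (165, 0.582, 0.292, 0.0156), (170, 0.5791, 0.2773, 0.0153), (175, 0.5764, 0.2634, 0.0145), (180, 0.5734, 0.2478, 0.0152), (185, 0.5709, 0.2351, 0.0139), (190, 0.5681, 0.2209, 0.014), (195, 0.5675, 0.2202, 0.0031), (200, 0.5649, 0.2069, 0.0027), (205, 0.5624, 0.1942, 0.002), (210, 0.5575, 0.1658, 0.0151), (215, 0.5551, 0.1536, 0.0146), (220, 0.5525, 0.1402, 0.0152), (225, 0.5504, 0.1297, 0.0135), (230, 0.5489, 0.1232, 0.0082), (235, 0.5474, 0.117, 0.0026), (240, 0.5452, 0.1053, 0.0023)]
```

View pics/c15.png

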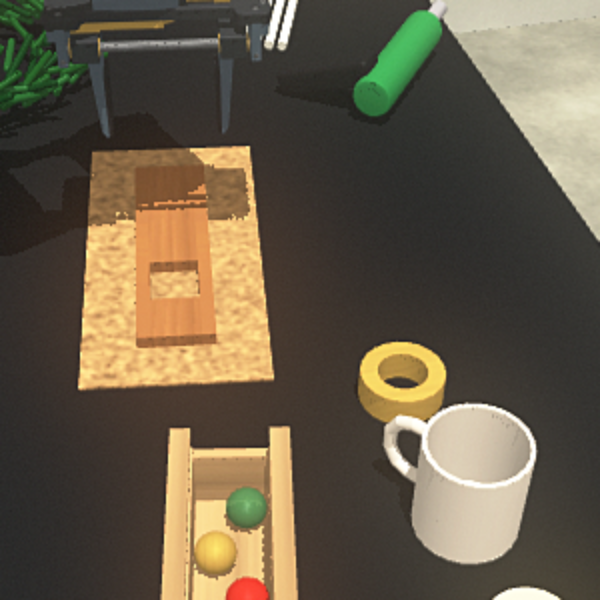

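The lid lies flat on the middle of the mat (crop 135–215, 165–345) and the gripper is clear of it. Handing in.

```bash
python3 -c "
from rig import *
print(finish_job())"
```

```text
the job is handed in; nothing more can be done
None
```

The lid was drawn out level, laid lengthwise in the middle of the cork mat with the mug, candle and ring undisturbed, and the job was handed in at about 22.5 s; no verdict was returned.

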